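# Sort the things left on the worktop

### The job

Sort the things left in a row at the front of the worktop: stand both spice jars upright in the empty grey drip tray beside the crate, put the lemon and the garlic in the slatted wooden crate, and lay the spoon flat in the white cutlery tray. Leave the roll of tape and the small lidded pot where they are.

Things in the scene. Friction and masses are not known exactly. Their poses are not given: they have to be found in the camera images.
- tall_jar_center (a point): Taller spice jar, standing: 45 mm across, 108 mm high, with a wide round screw cap 45 mm across over its top 21 mm. The point is its centre, 54 mm above its foot; z up. Grip from above round the cap or shoulder.
- short_jar_center (a point): Shorter spice jar, standing: 45 x 44 mm across, 100 mm high, round screw cap 44 mm across at the top (20 mm high). The point is its centre, 50 mm above its foot; z up.
- lemon_fruit_center (a point): Yellow lemon lying on the worktop: 78 mm long along its own x, 55 mm across in y, 56 mm high. The point is its centre, 28 mm above its underside.
- garlic_bulb_center (a point): Garlic bulb standing on its root end: round, 60 x 57 mm, 58 mm high with the thin stem. The point is half-way up, 29 mm above its underside; it is thickest a little below that.
- spoon_center (a point): Small round-bowled spoon lying flat: steel bowl, round dark wooden handle. About 140 mm long along its own x, the bowl at +x; bowl 51 mm across, 14 mm high; handle 70 mm long, 19 to 20 mm thick, lying on the worktop. The point is on the handle's axis, 40 mm from the handle's end and 30 mm short of the spoon's middle (so the bowl reaches 100 mm past it), 10 mm above the worktop; the spoon nearly balances there.
- drip_tray: Empty shallow grey ribbed oblong tray standing in one row with the crate and the cutlery tray (not the one with soap bottles by the sink), fixed: 100 mm (own x) by 208 mm (own y), rim 16 mm high, flat inner floor 88 x 196 mm, 5 mm above the worktop. Origin: centre of its underside, on the worktop.
- crate: Pale slatted wooden crate (for fruit and vegetables), fixed: 130 mm (own x) by 210 mm (own y), 50 mm high, walls 6 mm, inner floor 118 x 198 mm, 6 mm above the worktop. Origin: centre of its underside.
- cutlery_tray: Plain white plastic cutlery tray with one bay, fixed: 100 mm (own x) by 190 mm (own y) with a small finger grip at both ends, 29 mm high with its rolled rim, inner floor 92 x 182 mm, 4 mm above the worktop. Origin: centre of its underside.
- tape: Bystander: roll of brown packing tape lying flat, 92 mm across, 48 mm high. Origin: centre of its underside. To be left alone.
- lidded_pot: Bystander: small round pot with a screw lid, 58 mm across, 50 mm high. Origin: centre of its underside. To be left alone.
Things that resemble listed ones, but are neither listed nor needed, are in the scene too. Of the things that look like the part that bears tall_jar_center, the larger one is meant.

How it is judged:
By the outcome, as a careful person would: the job done as asked, in the order asked, and still so for the second after the job is handed in, with the robot touching nothing.
It also fails if it takes over 136 s, if anything falls off the work surface, if the arm or the gripper's body presses on something with over 40 N, if the wrist force passes 120 N, or if a joint passes its speed limit or range.

### The arm

A 6-joint arm with a two-finger parallel gripper is mounted at the origin on a cart in front of the work surface, level with it; the furniture and walls round the work are solid. World frame = base frame: x ahead of the robot, y to its left, z up, the work surface at z = 0. Lengths are in m, angles in rad, forces in N, time in s.
With the tool pointing down it reaches from about 0.35 to 0.975 m from the base axis. Payload 7.1 kg.
Tool frame: the origin (TCP) lies at the very end of the fingers, on their centre line; the grasp point (between the pads) lies 19 mm behind it; y points along the fingers, x is the direction in which the jaws open and shut, and the axes are right-handed (so a half turn about y gives the same grasp; the last joint's range is limited). The gripper opens to 88 mm and grips with 3 to 60 N. Pads are 20 mm wide; open, the fingers measure 115 mm over their backs; the gripper's body (75 mm by 178 mm) begins 61 mm behind the grasp point.
Start: joints at [-1.333, 0.423, 1.63, -0, 1.089, -0.019], TCP at [0.159, -0.604, 0.223] pointing down, gripper open.
Joint ranges: [-3, 3], [-0.9, 2.11], [0.09, 2.58], [-1.31, 4.45], [0.11, 2.69], [-2.54, 2.54]. Speed limits (rad/s): [2.39, 2.39, 3.01, 3.14, 3.14, 3.14].

### API

Orientations are given as [roll, pitch, yaw] about the fixed x, y, z axes, in that order (R = Rz(yaw) Ry(pitch) Rx(roll)).
In Python, from plant import robot gives the robot as it stands.
- The arm moves only by the shell command python3 -m jog 'ROWS' [FORCE]. ROWS is JSON, a list of rows, each an object with "offset": the shift along the tool's x, y, z in units of 25 mm (1.0 is 25 mm), a list of three; "twist": the turn about the tool's y in units of 5 degrees (1.0 is 5 degrees); "hand": the gripper command: -1 is fully open, 1 is shut, values between are in proportion. A call has 1 to 10 rows; each row shifts and turns the commanded pose from where the row before left it, along the tool's axes as they then stand; what a row does not reach is not made up. A row lasts 1/10 s, in which the tool goes at most 50 mm and 8.59 degrees, less where a joint would pass 70% of its speed; a pose out of reach is approached as far as the arm can. A call is refused whole if a number of a shift passes 1 or a number of a turn 1, either way. A call with a gripper value outside its range is refused whole. The fingers move at their own pace and stop on an object; FORCE is the grip in N (left out, the last holds). Time passes only in rows, so rows that do not move let the fingers close. It gives the time, the measured TCP pose, the force and the opening at its end, in the units of the state.
- robot.state(): the state, without advancing time (a new reading comes with each control period).
- robot.read_camera(name): name is "side" or "top"; returns (picture, depth): 420x560x3 uint8, red, green, blue; 420x560 float32, m along the optical axis (not along the pixel's ray), 0 where there is no reading.
- robot.camera_info(name): a dict with "K" (3x3 intrinsics, pixels), "cam_to_world" (4x4, takes a point from camera to world coordinates). Camera axes: x right, y up, looking along -z (the intrinsics and any distortion apply to the point x, -y, -z); pixel columns grow to the right and rows downward; lengths in m; the calibration is good to about 2 mm. A picture is of the moment at which its call begins. camera_info takes no time and is no camera call.
- robot.sign_off(): hands the job in, once; it reports no verdict.
The state is a dict: "clock": time; "qpos": joint angles; "qvel": joint speeds; "effort": joint torques, N m; "tool_pos": TCP position; "eef_rot": TCP orientation; "force": force on the tool from outside, world axes, zero at the start; "ft_torque": the same for the moment, N m; "width": finger opening in m.
Only numpy, scipy, OpenCV 4.12 (cv2) and the standard library are available. Lean on these libraries where they do the work, as an engineer would, in place of code of your own. Each camera call takes 0.05 s, during which the arm holds its last target.

## Working session

There is one attempt and no reset: what is moved stays moved. The work goes in short steps, Python scripts to look and compute and a shell command to move; the robot and the scene stay as the last step left them, time stands still between calls to the robot, and variables do not carry over. Pictures are saved under pics/ and viewed, and the job is handed in when it is done.

```bash
mkdir -p pics; ls; cat > h.py <<'E'
import numpy as np,cv2,json
from plant import robot
def save(n,tag):
    im,d=robot.read_camera(n); cv2.imwrite(f'pics/{tag}.png',im[:,:,::-1]); np.savez(f'pics/{tag}.npz',im=im,d=d); return im,d
def cloud(n,d):
    c=robot.camera_info(n);K=np.array(c['K']);T=np.array(c['cam_to_world'])
    v,u=np.mgrid[:d.shape[0],:d.shape[1]]
    x=(u-K[0,2])/K[0,0]*d;y=(v-K[1,2])/K[1,1]*d
    P=np.stack([x,-y,-d],-1)
    return P@T[:3,:3].T+T[:3,3]
E
python3 - <<'E'
from h import *
for n in('top','side'):
    save(n,n+'1'); c=robot.camera_info(n); print(n,c)
print(robot.state())
E
```

```text
pics
top {'K': array([[492.53204498,   0.        , 276.10780217],
       [  0.        , 492.53204498, 213.2470189 ],
       [  0.        ,   0.        ,   1.        ]]), 'cam_to_world': array([[ 0.02570636,  0.98236952, -0.18517373,  0.33002549],
       [-0.99966816,  0.02495439, -0.00639078, -0.02105542],
       [-0.00165721,  0.18527656,  0.98268502,  1.18756738],
       [ 0.        ,  0.        ,  0.        ,  1.        ]])}
side {'K': array([[409.24555641,   0.        , 271.87103747],
       [  0.        , 409.24555641, 205.83774657],
       [  0.        ,   0.        ,   1.        ]]), 'cam_to_world': array([[ 0.99829496,  0.02119328, -0.05438772,  0.49516718],
       [-0.05713599,  0.54544829, -0.83619474, -0.78376356],
       [ 0.01194398,  0.83787649,  0.54572917,  0.55609312],
       [ 0.        ,  0.        ,  0.        ,  1.        ]])}
{'clock': 0.1, 'qpos': array([-1.33298263e+00,  4.23751540e-01,  1.63059007e+00,  2.65894099e-05,
        1.08864388e+00, -1.90120692e-02]), 'qvel': array([ 1.20741931e-04, -8.10499222e-04, -1.60219224e-03,  6.96486375e-05,
       -3.06513815e-04, -9.30744784e-04]), 'effort': array([ 4.50469261e-04, -5.45612955e+01, -2.74324769e+01,  6.44074380e-02,
        1.87794724e-02, -1.63532923e-05]), 'tool_pos': array([ 0.15866305, -0.6040037 ,  0.22199673]), 'eef_rot': array([-1.57074631e+00,  1.39214095e-03, -1.31398287e+00]), 'force': array([0.24606839, 0.00985044, 0.62756709]), 'ft_torque': array([0.01490532, 0.00654386, 0.04917833]), 'width': 0.0878798518964928}
```

View pics/top1.png

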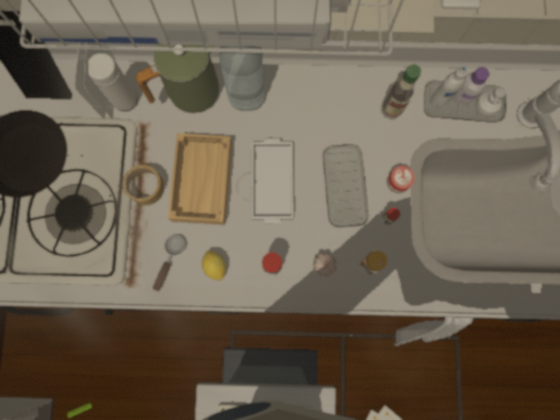

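View pics/side1.png

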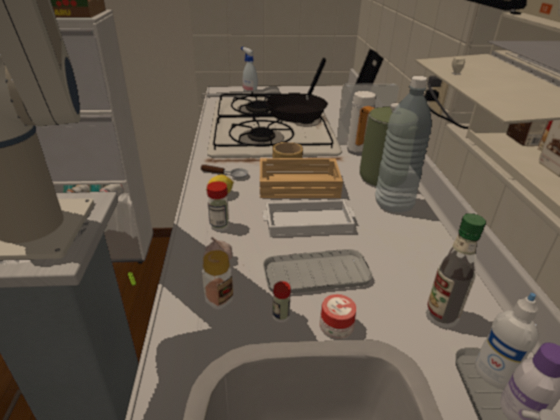

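```bash
python3 - <<'E'
from h import *
z=np.load('pics/top1.npz');im=z['im'];d=z['d'];P=cloud('top',d)
c=im[110:310,120:420,::-1];c=cv2.convertScaleAbs(c,alpha=1.5)
cv2.imwrite('pics/crop1.png',cv2.resize(c,(800,533),interpolation=2))
for u,v in[(300,230),(250,230),(480,330),(150,184),(200,180),(272,180),(345,185),(272,263),(324,263),(375,262),(392,214),(401,178),(214,265),(176,243),(162,275)]:
    print(u,v,P[v,u].round(3))
hm=np.clip((P[...,2]+.02)/.14*255,0,255).astype(np.uint8)
cv2.imwrite('pics/hm1.png',cv2.resize(cv2.applyColorMap(hm,2)[110:310,120:420],(800,533)))
z=np.load('pics/side1.npz');im=z['im'];d=z['d'];P=cloud('side',d)
for u,v in[(218,188),(216,258),(282,288),(220,185),(318,270),(308,218),(300,180),(230,280),(338,303)]: print('s',u,v,P[v,u].round(3))
c=im[120:340,150:400,::-1];c=cv2.convertScaleAbs(c,alpha=1.3)
cv2.imwrite('pics/crop1s.png',cv2.resize(c,(680,598),interpolation=2))
E
```

```text
300 230 [ 0.514 -0.073 -0.001]
250 230 [0.51  0.049 0.002]
480 330 [ 0.257 -0.841 -0.851]
150 184 [0.619 0.301 0.003]
200 180 [0.631 0.177 0.007]
272 180 [ 0.636 -0.001  0.006]
345 185 [ 0.628 -0.182  0.005]
272 263 [ 0.422 -0.008  0.108]
324 263 [ 0.431 -0.127  0.049]
375 262 [ 0.431 -0.235  0.099]
392 214 [ 0.545 -0.281  0.072]
401 178 [ 0.637 -0.308  0.053]
214 265 [0.419 0.126 0.054]
176 243 [0.474 0.226 0.006]
162 275 [0.395 0.253 0.014]
s 218 188 [ 0.428 -0.021  0.107]
s 216 258 [ 0.436 -0.244  0.101]
s 282 288 [ 0.495 -0.784  0.556]
s 220 185 [ 0.432 -0.01   0.108]
s 318 270 [ 0.629 -0.176  0.004]
s 308 218 [0.633 0.008 0.003]
s 300 180 [0.623 0.108 0.05 ]
s 230 280 [ 0.458 -0.248  0.052]
s 338 303 [ 0.639 -0.309  0.05 ]
```

View pics/crop1.png

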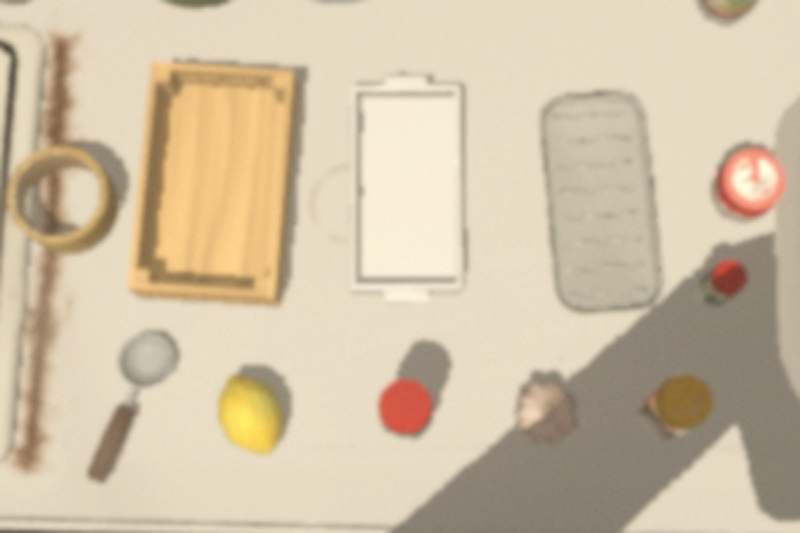

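View pics/hm1.png

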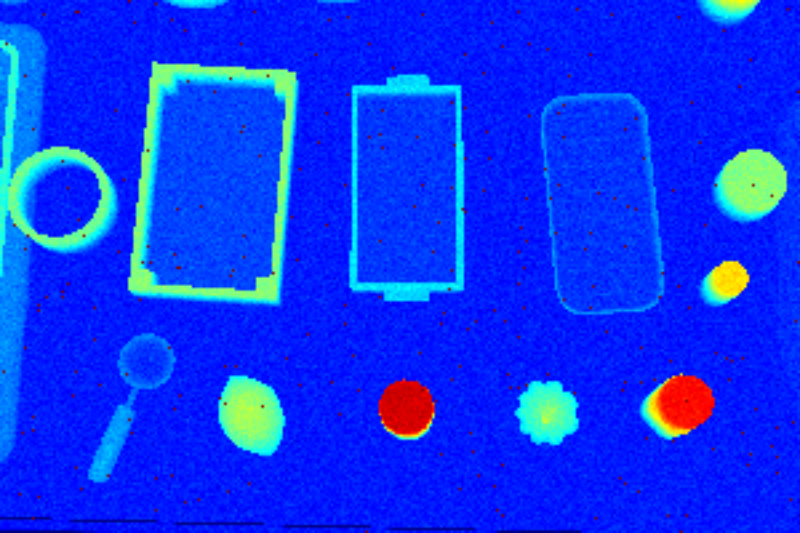

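View pics/crop1s.png

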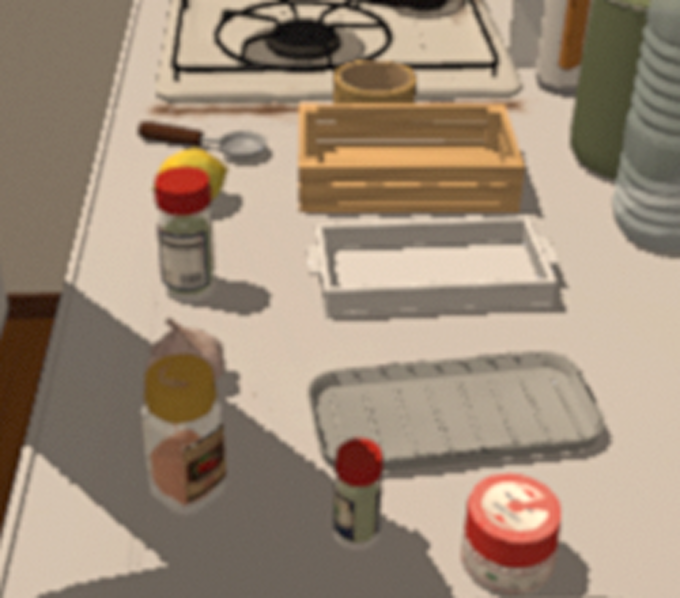

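```bash
cat > seg.py <<'E'
from h import *
def comps(tag):
    z=np.load(f'pics/{tag}.npz');d=z['d'];P=cloud('top',d)
    return P,d
def mask(P,d,x0,x1,y0,y1,z0,z1):
    return (d>0)&(P[...,0]>x0)&(P[...,0]<x1)&(P[...,1]>y0)&(P[...,1]<y1)&(P[...,2]>z0)&(P[...,2]<z1)
def rect(P,m):
    q=P[m][:,:2]; r=cv2.minAreaRect((q*1000).astype(np.float32)); return len(q),np.round(q.mean(0),4),[np.round(a,1) for a in r]
E
python3 - <<'E'
from seg import *
P,d=comps('top1')
for n,b in dict(tall=(.37,.48,-.06,.04,.1,.115),short=(.37,.48,-.3,-.17,.092,.11),small=(.5,.6,-.33,-.25,.06,.09),garl=(.37,.48,-.18,-.08,.012,.09),lem=(.35,.48,.07,.18,.012,.09),spoonh=(.33,.44,.2,.3,.01,.04),spoonb=(.44,.52,.18,.28,.007,.04),pot=(.58,.7,-.36,-.26,.045,.07),tape=(.56,.68,.24,.37,.04,.06),crate=(.48,.78,.08,.26,.044,.06),cut=(.5,.76,-.08,.06,.02,.04),drip=(.5,.76,-.25,-.1,.012,.022)).items():
    m=mask(P,d,*b); m=cv2.morphologyEx(m.astype(np.uint8),cv2.MORPH_CLOSE,np.ones((2,2)))>0
    m&=d>0
    nc,l,s,_=cv2.connectedComponentsWithStats(m.astype(np.uint8))
    k=1+np.argmax(s[1:,4]); 
    mm=l==k
    print(n,*rect(P,mm), 'z',np.percentile(P[mm][:,2],[5,95]).round(3))
E
```

```text
tall 323 [ 0.4221 -0.0097] [array([422.6, -10.7]), array([39.7, 45.1]), np.float64(0.9)] z [0.076 0.112]
short 320 [ 0.4334 -0.2426] [array([ 433.6, -252.4]), array([67.6, 40.5]), np.float64(89.4)] z [0.001 0.105]
small 146 [ 0.5443 -0.2879] [array([ 546.7, -296.5]), array([26.5, 51.2]), np.float64(11.5)] z [0.001 0.075]
garl 434 [ 0.4262 -0.1326] [array([ 427.4, -134.6]), array([52.8, 58.3]), np.float64(3.6)] z [0.    0.051]
lem 567 [0.4166 0.1248] [array([418.1, 126.9]), array([57. , 59.4]), np.float64(73.2)] z [0.004 0.057]
spoonh 251 [0.3922 0.2507] [array([396.4, 249.6]), array([16.7, 85.2]), np.float64(67.4)] z [-0.001  0.024]
spoonb 236 [0.4649 0.2266] [array([465.1, 226.3]), array([47.9, 48.6]), np.float64(20.1)] z [-0.     0.017]
pot 444 [ 0.6369 -0.3152] [array([ 638. , -321.3]), array([55. , 68.9]), np.float64(0.4)] z [0.036 0.055]
tape 423 [0.6079 0.31  ] [array([610.5, 311.3]), array([95.2, 88.7]), np.float64(69.9)] z [0.029 0.051]
crate 946 [0.6254 0.1711] [array([634.7, 170.6]), array([129.9, 223.4]), np.float64(87.6)] z [0.028 0.054]
cut 727 [ 0.6264 -0.0066] [array([633.1,  -4.9]), array([213.6, 102. ]), np.float64(1.1)] z [0.    0.033]
drip 308 [ 0.6428 -0.1976] [array([ 624. , -185.4]), array([205.6, 103.4]), np.float64(6.3)] z [-0.001  0.019]
```

```bash
python3 - <<'E'
from seg import *
P,d=comps('top1')
def pca(q):
    c=q.mean(0);w,v=np.linalg.eigh(np.cov((q-c).T));a=v[:,-1];a=a*np.sign(a[0]);t=(q-c)@v
    return c.round(4),np.degrees(np.arctan2(a[1],a[0])).round(1),np.percentile(t,[1,99],axis=0).round(3).tolist()
for n,b in dict(tall=(.37,.48,-.06,.04,.1,.115),short=(.37,.48,-.3,-.17,.092,.11),garl=(.37,.48,-.18,-.08,.012,.09),garltop=(.37,.48,-.18,-.08,.045,.09),lem=(.35,.48,.07,.18,.012,.09),lemtop=(.35,.48,.07,.18,.04,.09),spoonh=(.33,.44,.22,.3,.01,.04),spoonb=(.44,.52,.18,.28,.007,.04),drip=(.5,.76,-.25,-.1,.012,.022),crate=(.48,.78,.08,.26,.044,.06)).items():
    m=mask(P,d,*b); q=P[m][:,:2]; print(n,len(q),*pca(q), rect(P,m)[2], 'z',np.median(P[m][:,2]).round(4))
z=np.load('pics/side1.npz');d=z['d'];P=cloud('side',d)
for n,b in dict(tall=(.37,.48,-.06,.04,.104,.115),short=(.37,.48,-.3,-.17,.095,.11),lemtop=(.35,.48,.07,.18,.02,.09),spoonh=(.33,.44,.22,.3,.01,.04),spoonb=(.44,.52,.18,.28,.007,.04),garl=(.37,.48,-.18,-.08,.012,.09)).items():
    m=mask(P,d,*b); q=P[m][:,:2]; print('side',n,len(q),*pca(q),'z',np.median(P[m][:,2]).round(4))
E
```

```text
tall 323 [ 0.424  -0.0074] 62.5 [[-0.021, -0.021], [0.021, 0.021]] [array([424.3,  -7.3]), array([42.7, 43.5]), np.float64(13.9)] z 0.1085
short 319 [ 0.435  -0.2389] -87.4 [[-0.02, -0.022], [0.021, 0.02]] [array([ 435.2, -239.3]), array([42.9, 42.1]), np.float64(49.6)] z 0.1013
garl 434 [ 0.4282 -0.13  ] 19.7 [[-0.024, -0.028], [0.026, 0.026]] [array([ 429.2, -130.5]), array([54.4, 54.2]), np.float64(0.4)] z 0.0389
garltop 72 [ 0.427 -0.131] -49.0 [[-0.01, -0.012], [0.013, 0.013]] [array([ 425.8, -131. ]), array([23.9, 25.1]), np.float64(23.5)] z 0.0482
lem 567 [0.4187 0.127 ] 28.7 [[-0.027, -0.037], [0.025, 0.033]] [array([419.9, 128.7]), array([62.3, 59.3]), np.float64(70.3)] z 0.0475
lemtop 452 [0.4196 0.128 ] 23.7 [[-0.023, -0.03], [0.023, 0.027]] [array([419.9, 128.8]), array([55. , 56.1]), np.float64(70.7)] z 0.0498
spoonh 251 [0.3943 0.2525] -19.5 [[-0.01, -0.044], [0.008, 0.036]] [array([399.3, 251.7]), array([18.9, 84. ]), np.float64(70.7)] z 0.0184
spoonb 217 [0.4672 0.229 ] 10.0 [[-0.023, -0.025], [0.026, 0.024]] [array([478.1, 230.3]), array([71.5, 51.2]), np.float64(12.7)] z 0.0117
drip 341 [ 0.6339 -0.1852] 6.8 [[-0.056, -0.095], [0.045, 0.112]] [array([ 624.7, -180.8]), array([207.4, 100.2]), np.float64(5.3)] z 0.0162
crate 929 [0.627  0.1729] -2.5 [[-0.064, -0.106], [0.067, 0.103]] [array([629.1, 171.8]), array([131.4, 212.1]), np.float64(87.7)] z 0.0504
side tall 178 [ 0.4234 -0.0114] 59.1 [[-0.019, -0.019], [0.02, 0.022]] z 0.1072
side short 378 [ 0.4345 -0.2449] -88.0 [[-0.02, -0.019], [0.02, 0.023]] z 0.1001
side lemtop 171 [0.4284 0.1227] 1.0 [[-0.019, -0.023], [0.014, 0.038]] z 0.0479
side spoonh 125 [0.3942 0.2477] -16.7 [[-0.009, -0.047], [0.008, 0.038]] z 0.0156
side spoonb 90 [0.4649 0.2301] 86.8 [[-0.025, -0.028], [0.023, 0.021]] z 0.0109
side garl 286 [ 0.4316 -0.1366] -1.5 [[-0.018, -0.024], [0.011, 0.03]] z 0.0395
```

```bash
python3 -m jog '[{"offset":[0,0,0],"twist":1,"hand":-1},{"offset":[0,0,0],"twist":1,"hand":-1},{"offset":[0,0,0],"twist":0.94,"hand":-1},{"offset":[0,0,0],"twist":0,"hand":-1}]' 20
```

```text
clock: 0.5
tool_pos: [0.1587, -0.6042, 0.2223]
eef_rot: [-1.571, 0.001, -1.571]
force: [-0.3, 1.0, -0.7]
width: 0.0875
```

Now yaw = −90°, so offset = [−dy, −dz, dx]/25 mm.

```bash
python3 -m jog '[{"offset":[-0.5,0,0.22],"twist":0,"hand":-1},{"offset":[-1,0,0.44],"twist":0,"hand":-1},{"offset":[-1,0,0.44],"twist":0,"hand":-1},{"offset":[-1,0,0.44],"twist":0,"hand":-1},{"offset":[-1,0,0.44],"twist":0,"hand":-1},{"offset":[-1,0,0.44],"twist":0,"hand":-1},{"offset":[-1,0,0.44],"twist":0,"hand":-1},{"offset":[-1,0,0.44],"twist":0,"hand":-1},{"offset":[-1,0,0.44],"twist":0,"hand":-1},{"offset":[-1,0,0.44],"twist":0,"hand":-1}]' && python3 -m jog '[{"offset":[-1,0,0.44],"twist":0,"hand":-1},{"offset":[-1,0,0.44],"twist":0,"hand":-1},{"offset":[-1,0,0.44],"twist":0,"hand":-1},{"offset":[-1,0,0.44],"twist":0,"hand":-1},{"offset":[-1,0,0.44],"twist":0,"hand":-1},{"offset":[-1,0,0.44],"twist":0,"hand":-1},{"offset":[-1,0,0.44],"twist":0,"hand":-1},{"offset":[-1,0,0.44],"twist":0,"hand":-1},{"offset":[-1,0,0.44],"twist":0,"hand":-1},{"offset":[-1,0,0.44],"twist":0,"hand":-1}]'
```

```text
clock: 1.5
tool_pos: [0.2633, -0.3649, 0.2226]
eef_rot: [-1.571, 0.0, -1.569]
force: [0.5, 0.5, 0.9]
width: 0.0879
clock: 2.5
tool_pos: [0.3727, -0.1152, 0.2226]
eef_rot: [-1.571, 0.0, -1.568]
force: [0.2, 0.7, -0.3]
width: 0.0879
```

```bash
python3 -m jog '[{"offset":[-1,0,0.5],"twist":0,"hand":-1},{"offset":[-1,0,0.5],"twist":0,"hand":-1},{"offset":[-1,0,0.5],"twist":0,"hand":-1},{"offset":[-0.8,0,0.3],"twist":0,"hand":-1},{"offset":[-0.3,0,0.1],"twist":0,"hand":-1},{"offset":[0,0,0],"twist":0,"hand":-1},{"offset":[0,0,0],"twist":0,"hand":-1}]'; python3 - <<'E'
from h import *
save('top','top2');save('side','side2')
E
```

```text
clock: 3.2
tool_pos: [0.4199, -0.0147, 0.2225]
eef_rot: [-1.571, -0.0, -1.57]
force: [0.1, -1.2, 0.4]
width: 0.0878
```

View pics/side2.png

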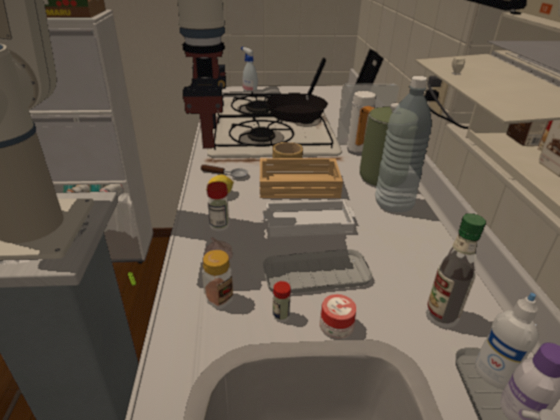

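View pics/top2.png

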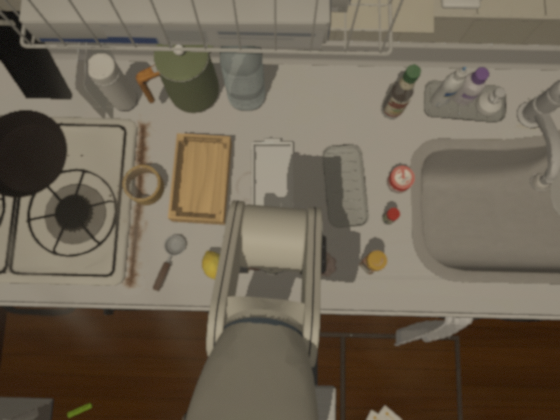

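```bash
python3 -m jog '[{"offset":[-0.2,0.8,0.16],"twist":0,"hand":-1},{"offset":[0,0.9,0],"twist":0,"hand":-1},{"offset":[0,0.9,0],"twist":0,"hand":-1},{"offset":[0,0.9,0],"twist":0,"hand":-1},{"offset":[0,0.9,0],"twist":0,"hand":-1},{"offset":[0,0.8,0],"twist":0,"hand":-1},{"offset":[0,0.6,0],"twist":0,"hand":-1},{"offset":[0,0.4,0],"twist":0,"hand":-1},{"offset":[0,0,0],"twist":0,"hand":-1}]'; python3 - <<'E'
from h import *
im,d=save('side','side3'); c=cv2.convertScaleAbs(im[60:340,130:380,::-1],alpha=1.4)
cv2.imwrite('pics/c3.png',cv2.resize(c,(535,600),interpolation=2))
E
```

```text
clock: 4.2
tool_pos: [0.4238, -0.0099, 0.0668]
eef_rot: [-1.573, 0.0, -1.571]
force: [0.4, 1.0, -0.6]
width: 0.0877
```

View pics/c3.png

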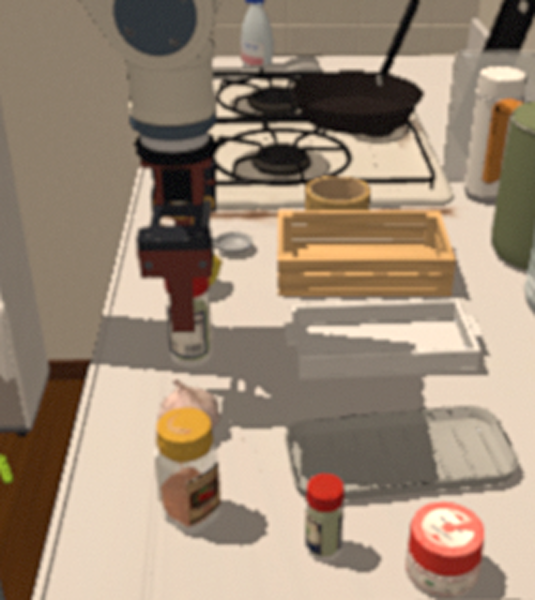

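```bash
python3 -m jog '[{"offset":[0,0,0],"twist":0,"hand":1},{"offset":[0,0,0],"twist":0,"hand":1},{"offset":[0,0,0],"twist":0,"hand":1},{"offset":[0,0,0],"twist":0,"hand":1},{"offset":[0,0,0],"twist":0,"hand":1},{"offset":[0,0,0],"twist":0,"hand":1},{"offset":[0,0,0],"twist":0,"hand":1},{"offset":[0,0,0],"twist":0,"hand":1}]' 25
```

```text
clock: 5.05
tool_pos: [0.4248, -0.0094, 0.0678]
eef_rot: [-1.571, -0.0, -1.57]
force: [-0.5, -0.5, 1.5]
width: 0.0444
```

```bash
python3 -m jog '[{"offset":[0,-0.4,0],"twist":0,"hand":1},{"offset":[0,-0.8,0],"twist":0,"hand":1},{"offset":[0,-0.8,0],"twist":0,"hand":1},{"offset":[0,-0.8,0],"twist":0,"hand":1},{"offset":[0.2,-0.6,0.3],"twist":0,"hand":1},{"offset":[0.4,0,0.6],"twist":0,"hand":1},{"offset":[0.5,0,0.8],"twist":0,"hand":1},{"offset":[0.6,0,0.8],"twist":0,"hand":1},{"offset":[0.6,0,0.8],"twist":0,"hand":1},{"offset":[0.6,0,0.8],"twist":0,"hand":1}]' && python3 -m jog '[{"offset":[0.6,0,0.8],"twist":0,"hand":1},{"offset":[0.6,0,0.8],"twist":0,"hand":1},{"offset":[0.6,0,0.8],"twist":0,"hand":1},{"offset":[0.6,0,0.8],"twist":0,"hand":1},{"offset":[0.6,0,0.8],"twist":0,"hand":1},{"offset":[0.5,0,0.8],"twist":0,"hand":1},{"offset":[0.3,0,0.5],"twist":0,"hand":1},{"offset":[0.1,0,0.2],"twist":0,"hand":1},{"offset":[0,0,0],"twist":0,"hand":1},{"offset":[0,0,0],"twist":0,"hand":1}]'; python3 - <<'E'
from h import *
im,d=save('side','side4'); c=cv2.convertScaleAbs(im[40:340,130:430,::-1],alpha=1.4)
cv2.imwrite('pics/c4.png',cv2.resize(c,(600,600),interpolation=2))
E
```

```text
clock: 6.05
tool_pos: [0.5276, -0.0825, 0.1532]
eef_rot: [-1.571, 0.0, -1.571]
force: [0.3, -0.0, -1.1]
width: 0.0445
clock: 7.05
tool_pos: [0.6638, -0.1789, 0.1526]
eef_rot: [-1.572, 0.0, -1.57]
force: [-0.6, -0.1, -0.6]
width: 0.0445
```

View pics/c4.png

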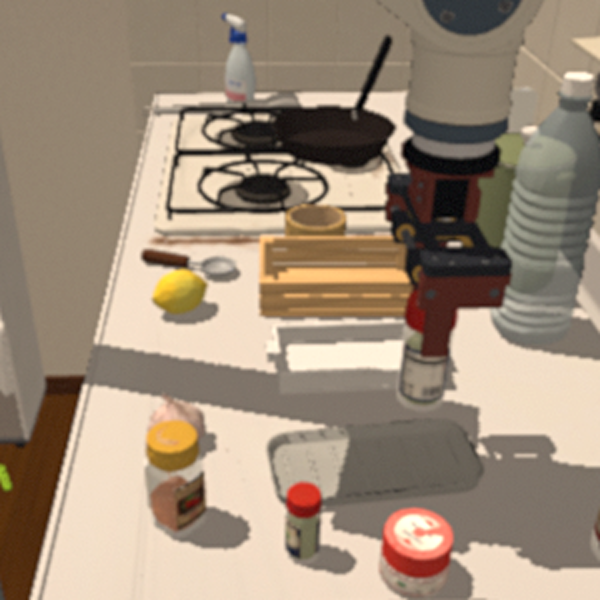

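```bash
python3 -m jog '[{"offset":[0,0.4,0.34],"twist":0,"hand":1},{"offset":[0,0.6,0],"twist":0,"hand":1},{"offset":[0,0.6,0],"twist":0,"hand":1},{"offset":[0,0.6,0],"twist":0,"hand":1},{"offset":[0,0.4,0],"twist":0,"hand":1},{"offset":[0,0.2,0],"twist":0,"hand":1},{"offset":[0,0.2,0],"twist":0,"hand":1},{"offset":[0,0.1,0],"twist":0,"hand":1},{"offset":[0,0,0],"twist":0,"hand":1},{"offset":[0,0,0],"twist":0,"hand":1}]'
```

```text
clock: 8.1
tool_pos: [0.6735, -0.1795, 0.0757]
eef_rot: [-1.57, -0.0, -1.571]
force: [-0.1, 0.6, -0.8]
width: 0.0441
```

```bash
python3 -m jog '[{"offset":[0,0.05,0],"twist":0,"hand":1},{"offset":[0,0.05,0],"twist":0,"hand":1},{"offset":[0,0,0],"twist":0,"hand":1},{"offset":[0,0,0],"twist":0,"hand":1}]'
```

```text
clock: 8.5
tool_pos: [0.6733, -0.1794, 0.0729]
eef_rot: [-1.57, -0.0, -1.571]
force: [0.4, 0.4, -0.8]
width: 0.0446
```

Expected contact height is 72.8 mm; release.

```bash
python3 -m jog '[{"offset":[0,0.03,0],"twist":0,"hand":1},{"offset":[0,0,0],"twist":0,"hand":0.2},{"offset":[0,0,0],"twist":0,"hand":-0.4},{"offset":[0,0,0],"twist":0,"hand":-1},{"offset":[0,0,0],"twist":0,"hand":-1},{"offset":[0,0,0],"twist":0,"hand":-1}]' && python3 -m jog '[{"offset":[0,-0.3,0],"twist":0,"hand":-1},{"offset":[0,-0.5,0],"twist":0,"hand":-1},{"offset":[0,-0.8,0],"twist":0,"hand":-1},{"offset":[0,-0.8,0],"twist":0,"hand":-1},{"offset":[0,-0.8,0],"twist":0,"hand":-1},{"offset":[0,-0.8,0],"twist":0,"hand":-1},{"offset":[0,0,0],"twist":0,"hand":-1}]';  python3 - <<'E'
from h import *
im,d=save('side','side5'); c=cv2.convertScaleAbs(im[40:340,130:430,::-1],alpha=1.4)
cv2.imwrite('pics/c5.png',cv2.resize(c,(600,600),interpolation=2))
E
```

```text
clock: 9.1
tool_pos: [0.673, -0.1794, 0.0717]
eef_rot: [-1.571, 0.0, -1.571]
force: [-0.1, -0.9, -0.5]
width: 0.073
clock: 9.8
tool_pos: [0.6754, -0.18, 0.1764]
eef_rot: [-1.564, -0.002, -1.571]
force: [0.3, -0.6, 0.1]
width: 0.0875
```

View pics/c5.png

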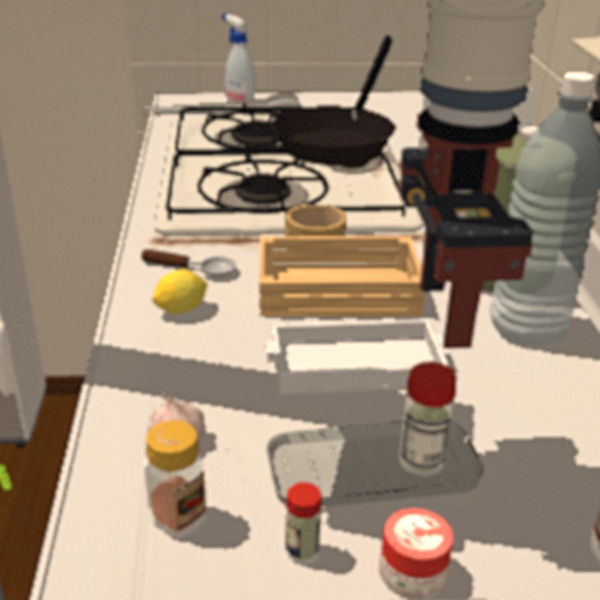

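```bash
python3 -m jog '[{"offset":[0.1,0,-0.4],"twist":0,"hand":-1},{"offset":[0.2,0,-0.8],"twist":0,"hand":-1},{"offset":[0.2,0,-0.8],"twist":0,"hand":-1},{"offset":[0.2,0,-0.8],"twist":0,"hand":-1},{"offset":[0.2,0,-0.8],"twist":0,"hand":-1},{"offset":[0.2,0,-0.8],"twist":0,"hand":-1},{"offset":[0.2,0,-0.8],"twist":0,"hand":-1},{"offset":[0.2,0,-0.8],"twist":0,"hand":-1},{"offset":[0.2,0,-0.8],"twist":0,"hand":-1},{"offset":[0.2,0,-0.8],"twist":0,"hand":-1}]' && python3 -m jog '[{"offset":[0.2,0,-0.8],"twist":0,"hand":-1},{"offset":[0.2,0,-0.6],"twist":0,"hand":-1},{"offset":[0.2,0,-0.4],"twist":0,"hand":-1},{"offset":[0.1,0,-0.2],"twist":0,"hand":-1},{"offset":[0,0,0],"twist":0,"hand":-1},{"offset":[0,0,0],"twist":0,"hand":-1}]'
```

```text
clock: 10.85
tool_pos: [0.4807, -0.2266, 0.1706]
eef_rot: [-1.573, 0.001, -1.571]
force: [-0.4, 0.1, 0.2]
width: 0.0879
clock: 11.45
tool_pos: [0.4337, -0.2446, 0.172]
eef_rot: [-1.57, -0.0, -1.571]
force: [-0.5, -0.0, 0.6]
width: 0.0881
```

```bash
python3 - <<'E'
from seg import *
save('side','side6');z=np.load('pics/side6.npz');d=z['d'];P=cloud('side',d)
m=mask(P,d,.37,.48,-.3,-.17,.096,.11);q=P[m];print(q.mean(0),q.min(0),q.max(0))
m=mask(P,d,.6,.72,-.25,-.1,.105,.12);q=P[m];print(q.mean(0),q.min(0),q.max(0))
E
```

```text
[ 0.4345132  -0.24438075  0.09991824] [ 0.41363775 -0.2640229   0.09611702] [ 0.45488466 -0.22057066  0.10281829]
[ 0.67075834 -0.18306383  0.11146248] [ 0.6501553  -0.20273449  0.10500996] [ 0.6939364  -0.15669718  0.1150243 ]
```

```bash
python3 -m jog '[{"offset":[-0.1,0.5,0.04],"twist":0,"hand":-1},{"offset":[0,0.9,0],"twist":0,"hand":-1},{"offset":[0,0.9,0],"twist":0,"hand":-1},{"offset":[0,0.9,0],"twist":0,"hand":-1},{"offset":[0,0.8,0],"twist":0,"hand":-1},{"offset":[0,0.4,0],"twist":0,"hand":-1},{"offset":[0,0.1,0],"twist":0,"hand":-1},{"offset":[0,0,0],"twist":0,"hand":-1},{"offset":[0,0,0],"twist":0,"hand":-1}]' && python3 -m jog '[{"offset":[0,0,0],"twist":0,"hand":1},{"offset":[0,0,0],"twist":0,"hand":1},{"offset":[0,0,0],"twist":0,"hand":1},{"offset":[0,0,0],"twist":0,"hand":1},{"offset":[0,0,0],"twist":0,"hand":1},{"offset":[0,0,0],"twist":0,"hand":1},{"offset":[0,0,0],"twist":0,"hand":1},{"offset":[0,0,0],"twist":0,"hand":1}]' 25
```

```text
clock: 12.4
tool_pos: [0.4347, -0.2421, 0.06]
eef_rot: [-1.57, -0.001, -1.57]
force: [0.1, -0.2, 0.8]
width: 0.0875
clock: 13.2
tool_pos: [0.4342, -0.2419, 0.0595]
eef_rot: [-1.571, 0.0, -1.571]
force: [0.4, 1.2, 2.0]
width: 0.0505
```

```bash
python3 -m jog '[{"offset":[0,0,0],"twist":0,"hand":1},{"offset":[0,0,0],"twist":0,"hand":1},{"offset":[0,0,0],"twist":0,"hand":1}]'; python3 - <<'E'
from h import *
im,d=save('side','side7'); c=cv2.convertScaleAbs(im[200:340,150:330,::-1],alpha=1.4)
cv2.imwrite('pics/c7.png',cv2.resize(c,(720,560),interpolation=2))
E
```

```text
clock: 13.5
tool_pos: [0.4342, -0.2419, 0.0595]
eef_rot: [-1.571, -0.0, -1.571]
force: [0.1, 1.8, 4.0]
width: 0.0503
```

View pics/c7.png

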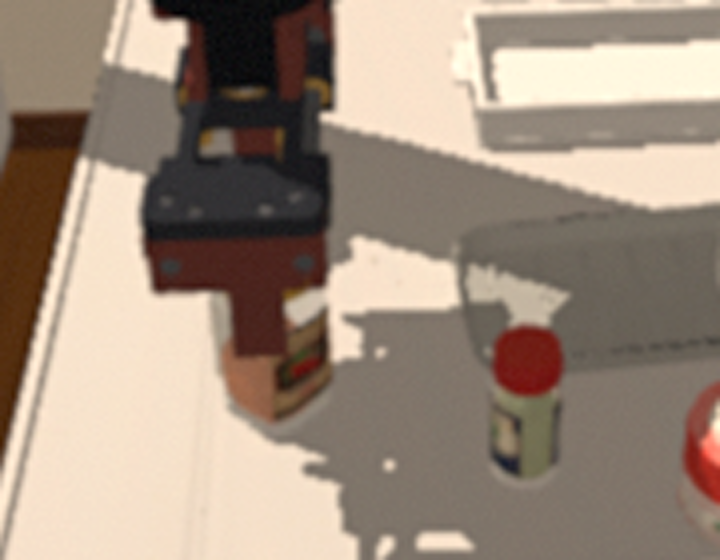

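```bash
python3 -m jog '[{"offset":[0,0,0],"twist":0,"hand":0.2},{"offset":[0,0,0],"twist":0,"hand":-0.2},{"offset":[0,0,0],"twist":0,"hand":-0.2},{"offset":[0,-0.25,0],"twist":0,"hand":-0.2},{"offset":[0,-0.45,0],"twist":0,"hand":-0.2},{"offset":[0,0,0],"twist":0,"hand":-0.2},{"offset":[0,0,0],"twist":0,"hand":-0.2}]' && python3 -m jog '[{"offset":[0,0,0],"twist":0,"hand":1},{"offset":[0,0,0],"twist":0,"hand":1},{"offset":[0,0,0],"twist":0,"hand":1},{"offset":[0,0,0],"twist":0,"hand":1},{"offset":[0,0,0],"twist":0,"hand":1},{"offset":[0,0,0],"twist":0,"hand":1},{"offset":[0,0,0],"twist":0,"hand":1}]' 25
```

```text
clock: 14.25
tool_pos: [0.4346, -0.2422, 0.0776]
eef_rot: [-1.569, -0.001, -1.571]
force: [-0.7, -0.5, -0.6]
width: 0.0531
clock: 14.95
tool_pos: [0.4341, -0.2419, 0.0769]
eef_rot: [-1.571, 0.0, -1.571]
force: [-0.3, 0.4, 3.0]
width: 0.0448
```

```bash
python3 -m jog '[{"offset":[0,-0.3,0],"twist":0,"hand":1},{"offset":[0,-0.6,0],"twist":0,"hand":1},{"offset":[0,-0.7,0],"twist":0,"hand":1},{"offset":[0,-0.7,0],"twist":0,"hand":1},{"offset":[-0.1,-0.5,0.2],"twist":0,"hand":1},{"offset":[-0.2,-0.2,0.5],"twist":0,"hand":1},{"offset":[-0.3,0,0.7],"twist":0,"hand":1},{"offset":[-0.3,0,0.7],"twist":0,"hand":1},{"offset":[-0.3,0,0.7],"twist":0,"hand":1},{"offset":[-0.3,0,0.7],"twist":0,"hand":1}]' && python3 -m jog '[{"offset":[-0.3,0,0.7],"twist":0,"hand":1},{"offset":[-0.2,0,0.7],"twist":0,"hand":1},{"offset":[-0.2,0,0.5],"twist":0,"hand":1},{"offset":[0,0,0.3],"twist":0,"hand":1},{"offset":[0,0,0],"twist":0,"hand":1},{"offset":[0,0,0],"twist":0,"hand":1}]'; python3 - <<'E'
from h import *
im,d=save('side','side8'); c=cv2.convertScaleAbs(im[140:340,180:430,::-1],alpha=1.4)
cv2.imwrite('pics/c8.png',cv2.resize(c,(750,600),interpolation=2))
E
```

```text
clock: 15.95
tool_pos: [0.5232, -0.2032, 0.1511]
eef_rot: [-1.572, 0.0, -1.57]
force: [0.1, 0.3, -1.0]
width: 0.0445
clock: 16.55
tool_pos: [0.5762, -0.1869, 0.1516]
eef_rot: [-1.572, 0.0, -1.571]
force: [-0.5, 0.0, -1.1]
width: 0.0444
```

View pics/c8.png

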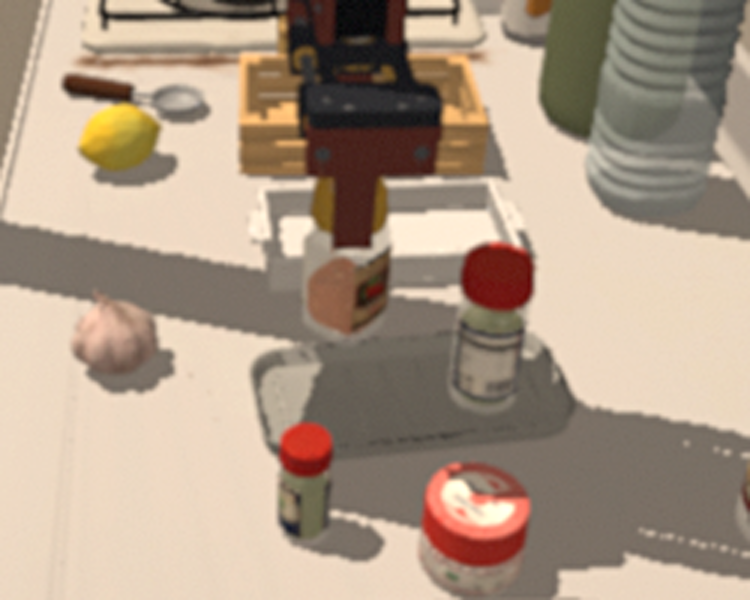

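```bash
python3 -m jog '[{"offset":[0,0.3,0],"twist":0,"hand":1},{"offset":[0,0.6,0],"twist":0,"hand":1},{"offset":[0,0.6,0],"twist":0,"hand":1},{"offset":[0,0.6,0],"twist":0,"hand":1},{"offset":[0,0.3,0],"twist":0,"hand":1},{"offset":[0,0.2,0],"twist":0,"hand":1},{"offset":[0,0.08,0],"twist":0,"hand":1},{"offset":[0,0.08,0],"twist":0,"hand":1},{"offset":[0,0,0],"twist":0,"hand":1},{"offset":[0,0,0],"twist":0,"hand":1}]'
```

```text
clock: 17.6
tool_pos: [0.577, -0.187, 0.0834]
eef_rot: [-1.57, -0.0, -1.571]
force: [0.2, -0.6, -1.1]
width: 0.0448
```

```bash
python3 -m jog '[{"offset":[0,0.04,0],"twist":0,"hand":1},{"offset":[0,0.03,0],"twist":0,"hand":1},{"offset":[0,0,0],"twist":0,"hand":1},{"offset":[0,0,0],"twist":0,"hand":0.2},{"offset":[0,0,0],"twist":0,"hand":-0.4},{"offset":[0,0,0],"twist":0,"hand":-0.4},{"offset":[0,0,0],"twist":0,"hand":-0.4}]' && python3 -m jog '[{"offset":[0,-0.3,0],"twist":0,"hand":-0.4},{"offset":[0,-0.6,0],"twist":0,"hand":-0.4},{"offset":[0,-0.9,0],"twist":0,"hand":-1},{"offset":[0,-0.9,0],"twist":0,"hand":-1},{"offset":[0,-0.9,0],"twist":0,"hand":-1},{"offset":[0,0,0],"twist":0,"hand":-1}]';  python3 - <<'E'
from h import *
im,d=save('side','side9'); c=cv2.convertScaleAbs(im[140:340,180:430,::-1],alpha=1.4)
cv2.imwrite('pics/c9.png',cv2.resize(c,(750,600),interpolation=2))
E
```

```text
clock: 18.3
tool_pos: [0.5764, -0.1869, 0.0808]
eef_rot: [-1.571, 0.0, -1.571]
force: [-0.3, -0.3, 0.2]
width: 0.0609
clock: 18.9
tool_pos: [0.579, -0.1877, 0.1756]
eef_rot: [-1.564, -0.002, -1.571]
force: [0.6, -0.5, -0.8]
width: 0.0869
```

View pics/c9.png

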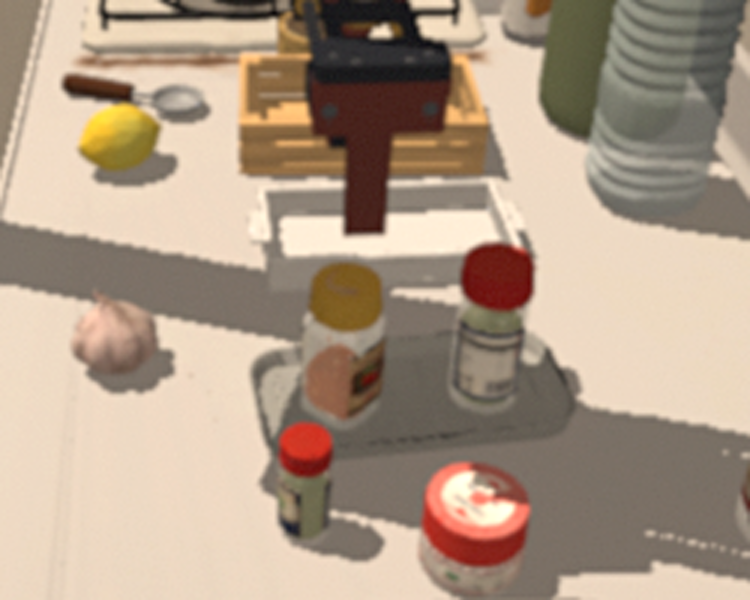

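```bash
python3 -m jog '[{"offset":[-0.4,0,-0.2],"twist":0,"hand":-1},{"offset":[-0.9,0,-0.46],"twist":0,"hand":-1},{"offset":[-0.9,0,-0.46],"twist":0,"hand":-1},{"offset":[-0.9,0,-0.46],"twist":0,"hand":-1},{"offset":[-0.9,0,-0.46],"twist":0,"hand":-1},{"offset":[-0.9,0,-0.46],"twist":0,"hand":-1},{"offset":[-0.9,0,-0.46],"twist":0,"hand":-1},{"offset":[-0.9,0,-0.46],"twist":0,"hand":-1},{"offset":[-0.9,0,-0.46],"twist":0,"hand":-1},{"offset":[-0.9,0,-0.46],"twist":0,"hand":-1}]' && python3 -m jog '[{"offset":[-0.9,0,-0.46],"twist":0,"hand":-1},{"offset":[-0.9,0,-0.46],"twist":0,"hand":-1},{"offset":[-0.9,0,-0.46],"twist":0,"hand":-1},{"offset":[-0.9,0,-0.46],"twist":0,"hand":-1},{"offset":[-0.5,0,-0.25],"twist":0,"hand":-1},{"offset":[0,0,0],"twist":-1,"hand":-1},{"offset":[0,0,0],"twist":-1,"hand":-1},{"offset":[0,0,0],"twist":-1,"hand":-1},{"offset":[0,0,0],"twist":-1,"hand":-1},{"offset":[0,0,0],"twist":-0.8,"hand":-1}]' && python3 -m jog '[{"offset":[0,0,0],"twist":0,"hand":-1},{"offset":[0,0,0],"twist":0,"hand":-1}]'
```

```text
clock: 19.95
tool_pos: [0.466, 0.0268, 0.17]
eef_rot: [-1.574, 0.0, -1.571]
force: [-0.0, 0.0, -1.3]
width: 0.088
clock: 20.95
tool_pos: [0.4142, 0.1281, 0.17]
eef_rot: [-1.574, 0.0, -1.148]
force: [0.0, 0.0, 0.4]
width: 0.0877
clock: 21.15
tool_pos: [0.4149, 0.1281, 0.1705]
eef_rot: [-1.572, 0.0, -1.153]
force: [-0.4, 0.1, -0.2]
width: 0.0884
```

```bash
python3 -m jog '[{"offset":[0.1,0.5,0.16],"twist":0,"hand":-1},{"offset":[0,0.9,0],"twist":0,"hand":-1},{"offset":[0,0.9,0],"twist":0,"hand":-1},{"offset":[0,0.9,0],"twist":0,"hand":-1},{"offset":[0,0.9,0],"twist":0,"hand":-1},{"offset":[0,0.9,0],"twist":0,"hand":-1},{"offset":[0,0.7,0],"twist":0,"hand":-1},{"offset":[0,0.4,0],"twist":0,"hand":-1},{"offset":[0,0.2,0],"twist":0,"hand":-1},{"offset":[0,0.1,0],"twist":0,"hand":-1}]' && python3 -m jog '[{"offset":[0,0,0],"twist":0,"hand":1},{"offset":[0,0,0],"twist":0,"hand":1},{"offset":[0,0,0],"twist":0,"hand":1},{"offset":[0,0,0],"twist":0,"hand":1},{"offset":[0,0,0],"twist":0,"hand":1},{"offset":[0,0,0],"twist":0,"hand":1}]' 15
```

```text
clock: 22.15
tool_pos: [0.4205, 0.1274, 0.0107]
eef_rot: [-1.571, 0.0, -1.152]
force: [0.0, -0.0, 0.1]
width: 0.0873
clock: 22.75
tool_pos: [0.4209, 0.1274, 0.0116]
eef_rot: [-1.57, -0.0, -1.152]
force: [0.5, -0.7, 5.7]
width: 0.054
```

```bash
python3 -m jog '[{"offset":[0,-0.3,0],"twist":0,"hand":1},{"offset":[0,-0.7,0],"twist":0,"hand":1},{"offset":[0,-0.8,0],"twist":0,"hand":1},{"offset":[0,-0.8,0],"twist":0,"hand":1},{"offset":[0,-0.8,0],"twist":0,"hand":1},{"offset":[0.1,-0.3,0.4],"twist":0,"hand":1},{"offset":[0.2,0,0.77],"twist":0,"hand":1},{"offset":[0.2,0,0.77],"twist":0,"hand":1},{"offset":[0.2,0,0.77],"twist":0,"hand":1},{"offset":[0.2,0,0.77],"twist":0,"hand":1}]' && python3 -m jog '[{"offset":[0.2,0,0.77],"twist":0,"hand":1},{"offset":[0.2,0,0.77],"twist":0,"hand":1},{"offset":[0.2,0,0.77],"twist":0,"hand":1},{"offset":[0.2,0,0.77],"twist":0,"hand":1},{"offset":[0.2,0,0.77],"twist":0,"hand":1},{"offset":[0.2,0,0.77],"twist":0,"hand":1},{"offset":[0.2,0,0.77],"twist":0,"hand":1},{"offset":[0.2,0,0.77],"twist":0,"hand":1},{"offset":[0.1,0,0.3],"twist":0,"hand":1},{"offset":[0,0,0],"twist":0,"hand":1}]'
```

```text
clock: 23.75
tool_pos: [0.5103, 0.1425, 0.1033]
eef_rot: [-1.571, 0.0, -1.152]
force: [0.6, -0.5, -1.4]
width: 0.0537
clock: 24.75
tool_pos: [0.6746, 0.1691, 0.1029]
eef_rot: [-1.571, 0.0, -1.152]
force: [0.6, 0.1, -2.7]
width: 0.0537
```

```bash
python3 - <<'E'
from h import *
im,d=save('side','side10'); c=cv2.convertScaleAbs(im[20:260,180:430,::-1],alpha=1.4)
cv2.imwrite('pics/c10.png',cv2.resize(c,(625,600),interpolation=2))
print(robot.state()['tool_pos'],robot.state()['width'])
E
```

```text
[0.67352195 0.16900609 0.10287955] 0.053803257745425596
```

View pics/c10.png

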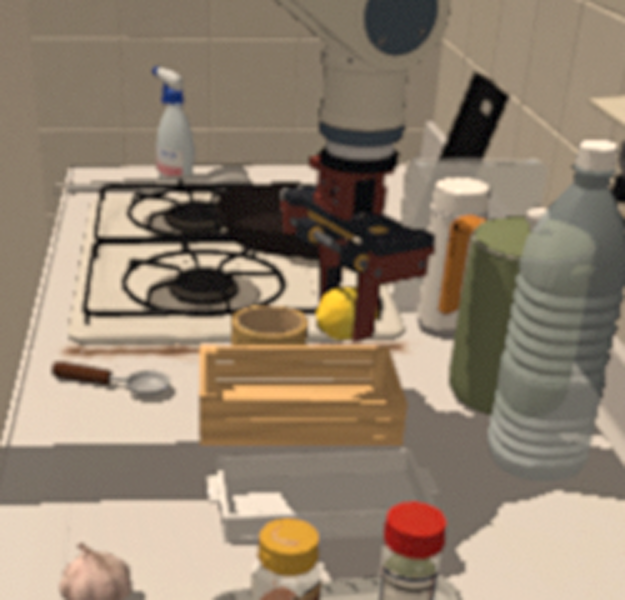

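```bash
python3 -m jog '[{"offset":[0,0.4,0],"twist":0,"hand":1},{"offset":[0,0.8,0],"twist":0,"hand":1},{"offset":[0,0.8,0],"twist":0,"hand":1},{"offset":[0,0.7,0],"twist":0,"hand":1},{"offset":[0,0.4,0],"twist":0,"hand":1},{"offset":[0,0.2,0],"twist":0,"hand":1},{"offset":[0,0,0],"twist":0,"hand":1},{"offset":[0,0,0],"twist":0,"hand":1}]'
```

```text
clock: 25.6
tool_pos: [0.6744, 0.1693, 0.0218]
eef_rot: [-1.57, -0.0, -1.152]
force: [0.8, 0.4, -0.6]
width: 0.0539
```

```bash
python3 -m jog '[{"offset":[0,0.1,0],"twist":0,"hand":1},{"offset":[0,0,0],"twist":0,"hand":1},{"offset":[0,0,0],"twist":0,"hand":-0.35},{"offset":[0,0,0],"twist":0,"hand":-0.55},{"offset":[0,0,0],"twist":0,"hand":-0.55},{"offset":[0,0,0],"twist":0,"hand":-0.55},{"offset":[0,0,0],"twist":0,"hand":-0.55}]' && python3 -m jog '[{"offset":[0,-0.4,0],"twist":0,"hand":-0.55},{"offset":[0,-0.8,0],"twist":0,"hand":-0.55},{"offset":[0,-0.8,0],"twist":0,"hand":-0.55},{"offset":[0,-0.9,0],"twist":0,"hand":-0.55},{"offset":[0,-0.9,0],"twist":0,"hand":-0.55},{"offset":[0,-0.9,0],"twist":0,"hand":-1},{"offset":[0,-0.9,0],"twist":0,"hand":-1},{"offset":[0,0,0],"twist":0,"hand":-1}]'; python3 - <<'E'
from seg import *
im,d=save('side','side11'); c=cv2.convertScaleAbs(im[80:320,180:430,::-1],alpha=1.4)
cv2.imwrite('pics/c11.png',cv2.resize(c,(625,600),interpolation=2))
P=cloud('side',d)
m=mask(P,d,.37,.48,-.18,-.08,.012,.09);q=P[m];print(q.mean(0),q.min(0),q.max(0))
E
```

```text
clock: 26.3
tool_pos: [0.674, 0.1692, 0.0188]
eef_rot: [-1.571, -0.0, -1.152]
force: [-0.4, -0.0, -0.5]
width: 0.0681
clock: 27.1
tool_pos: [0.6762, 0.1697, 0.1631]
eef_rot: [-1.564, -0.001, -1.152]
force: [0.1, -0.0, 1.7]
width: 0.0868
[ 0.42928388 -0.1448356   0.03339219] [ 0.39930206 -0.16155105  0.01278808] [ 0.45591619 -0.11459908  0.05803718]
```

View pics/c11.png

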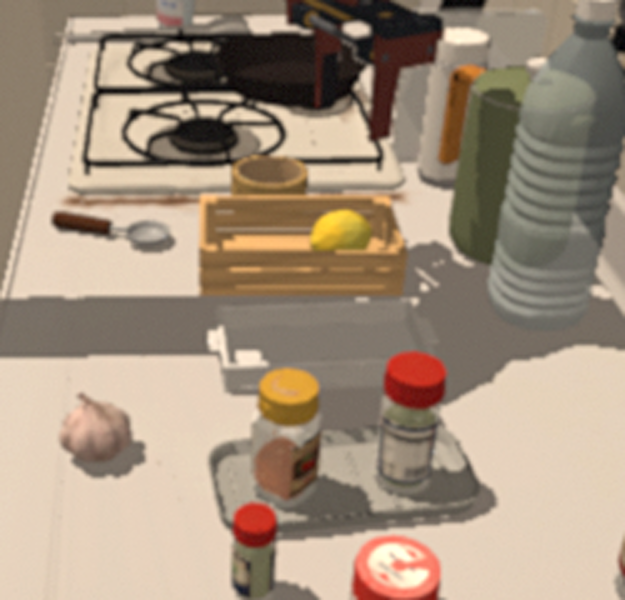

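```bash
python3 -m jog '[{"offset":[0.2,0,-0.4],"twist":0,"hand":-1},{"offset":[0.47,0,-0.93],"twist":0,"hand":-1},{"offset":[0.47,0,-0.93],"twist":0,"hand":-1},{"offset":[0.47,0,-0.93],"twist":0,"hand":-1},{"offset":[0.47,0,-0.93],"twist":0,"hand":-1},{"offset":[0.47,0,-0.93],"twist":0,"hand":-1},{"offset":[0.47,0,-0.93],"twist":0,"hand":-1},{"offset":[0.47,0,-0.93],"twist":0,"hand":-1},{"offset":[0.47,0,-0.93],"twist":0,"hand":-1},{"offset":[0.47,0,-0.93],"twist":0,"hand":-1}]' && python3 -m jog '[{"offset":[0.47,0,-0.93],"twist":0,"hand":-1},{"offset":[0.47,0,-0.93],"twist":0,"hand":-1},{"offset":[0.47,0,-0.93],"twist":0,"hand":-1},{"offset":[0.47,0,-0.93],"twist":0,"hand":-1},{"offset":[0.47,0,-0.93],"twist":0,"hand":-1},{"offset":[0.3,0,-0.5],"twist":0,"hand":-1},{"offset":[0,0,0],"twist":0,"hand":-1},{"offset":[0,0,0],"twist":0,"hand":-1}]'
```

```text
clock: 28.15
tool_pos: [0.5162, -0.0222, 0.1572]
eef_rot: [-1.574, 0.001, -1.152]
force: [0.6, 0.2, 0.4]
width: 0.0879
clock: 28.95
tool_pos: [0.4273, -0.134, 0.158]
eef_rot: [-1.572, 0.001, -1.153]
force: [1.1, 0.1, -0.5]
width: 0.0877
```

```bash
python3 -m jog '[{"offset":[-0.06,0.5,0.06],"twist":0,"hand":-1},{"offset":[0,0.9,0],"twist":0,"hand":-1},{"offset":[0,0.9,0],"twist":0,"hand":-1},{"offset":[0,0.9,0],"twist":0,"hand":-1},{"offset":[0,0.9,0],"twist":0,"hand":-1},{"offset":[0,0.8,0],"twist":0,"hand":-1},{"offset":[0,0.6,0],"twist":0,"hand":-1},{"offset":[0,0.4,0],"twist":0,"hand":-1},{"offset":[0,0.1,0],"twist":0,"hand":-1},{"offset":[0,0,0],"twist":0,"hand":-1}]' && python3 -m jog '[{"offset":[0,0,0],"twist":0,"hand":1},{"offset":[0,0,0],"twist":0,"hand":1},{"offset":[0,0,0],"twist":0,"hand":1},{"offset":[0,0,0],"twist":0,"hand":1},{"offset":[0,0,0],"twist":0,"hand":1},{"offset":[0,0,0],"twist":0,"hand":1}]' 15
```

```text
clock: 29.95
tool_pos: [0.4289, -0.1318, 0.0085]
eef_rot: [-1.571, 0.0, -1.151]
force: [0.8, 0.5, 0.0]
width: 0.088
clock: 30.55
tool_pos: [0.4291, -0.1323, 0.009]
eef_rot: [-1.57, -0.0, -1.152]
force: [-0.3, 0.2, 5.1]
width: 0.0552
```

```bash
python3 -m jog '[{"offset":[0,-0.3,0],"twist":0,"hand":1},{"offset":[0,-0.7,0],"twist":0,"hand":1},{"offset":[0,-0.8,0],"twist":0,"hand":1},{"offset":[0,-0.8,0],"twist":0,"hand":1},{"offset":[0,-0.8,0],"twist":0,"hand":1},{"offset":[-0.36,-0.3,0.4],"twist":0,"hand":1},{"offset":[-0.68,0,0.8],"twist":0,"hand":1},{"offset":[-0.68,0,0.8],"twist":0,"hand":1},{"offset":[-0.68,0,0.8],"twist":0,"hand":1},{"offset":[-0.68,0,0.8],"twist":0,"hand":1}]' && python3 -m jog '[{"offset":[-0.68,0,0.8],"twist":0,"hand":1},{"offset":[-0.68,0,0.8],"twist":0,"hand":1},{"offset":[-0.68,0,0.8],"twist":0,"hand":1},{"offset":[-0.68,0,0.8],"twist":0,"hand":1},{"offset":[-0.68,0,0.8],"twist":0,"hand":1},{"offset":[-0.68,0,0.8],"twist":0,"hand":1},{"offset":[-0.68,0,0.8],"twist":0,"hand":1},{"offset":[-0.68,0,0.8],"twist":0,"hand":1},{"offset":[-0.3,0,0.4],"twist":0,"hand":1},{"offset":[0,0,0],"twist":0,"hand":1}]' && python3 -m jog '[{"offset":[0,0,0],"twist":0,"hand":1},{"offset":[0,0,0],"twist":0,"hand":1}]'
```

```text
clock: 31.55
tool_pos: [0.4799, -0.0234, 0.1009]
eef_rot: [-1.571, 0.0, -1.152]
force: [1.1, 0.4, -0.7]
width: 0.0554
clock: 32.55
tool_pos: [0.5768, 0.1767, 0.1008]
eef_rot: [-1.571, 0.0, -1.15]
force: [0.3, -1.2, -0.4]
width: 0.0554
clock: 32.75
tool_pos: [0.5758, 0.1741, 0.1009]
eef_rot: [-1.572, 0.0, -1.152]
force: [-0.3, -0.2, -1.1]
width: 0.055
```

```bash
python3 - <<'E'
from h import *
im,d=save('side','side12'); c=cv2.convertScaleAbs(im[20:260,180:430,::-1],alpha=1.4)
cv2.imwrite('pics/c12.png',cv2.resize(c,(625,600),interpolation=2))
print(robot.state()['tool_pos'],robot.state()['width'])
E
```

```text
[0.57597002 0.17408316 0.10104426] 0.05546604752344895
```

View pics/c12.png

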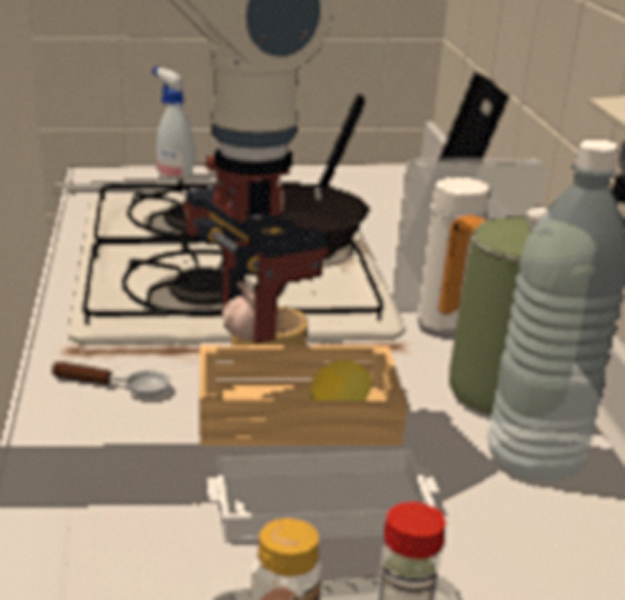

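```bash
python3 -m jog '[{"offset":[0,0.4,0],"twist":0,"hand":1},{"offset":[0,0.8,0],"twist":0,"hand":1},{"offset":[0,0.8,0],"twist":0,"hand":1},{"offset":[0,0.7,0],"twist":0,"hand":1},{"offset":[0,0.4,0],"twist":0,"hand":1},{"offset":[0,0.2,0],"twist":0,"hand":1},{"offset":[0,0.07,0],"twist":0,"hand":1},{"offset":[0,0,0],"twist":0,"hand":1},{"offset":[0,0,0],"twist":0,"hand":1}]'
```

```text
clock: 33.7
tool_pos: [0.5771, 0.1752, 0.0176]
eef_rot: [-1.57, -0.0, -1.152]
force: [0.6, -0.3, -1.0]
width: 0.0553
```

```bash
python3 -m jog '[{"offset":[0,0.08,0],"twist":0,"hand":1},{"offset":[0,0,0],"twist":0,"hand":1},{"offset":[0,0,0],"twist":0,"hand":-0.35},{"offset":[0,0,0],"twist":0,"hand":-0.55},{"offset":[0,0,0],"twist":0,"hand":-0.55},{"offset":[0,0,0],"twist":0,"hand":-0.55},{"offset":[0,0,0],"twist":0,"hand":-0.55}]' && python3 -m jog '[{"offset":[0,-0.4,0],"twist":0,"hand":-0.55},{"offset":[0,-0.8,0],"twist":0,"hand":-0.55},{"offset":[0,-0.8,0],"twist":0,"hand":-0.55},{"offset":[0,-0.9,0],"twist":0,"hand":-0.55},{"offset":[0,-0.9,0],"twist":0,"hand":-0.55},{"offset":[0,-0.9,0],"twist":0,"hand":-1},{"offset":[0,-0.5,0],"twist":0,"hand":-1},{"offset":[0,0,0],"twist":0,"hand":-1}]'; python3 - <<'E'
from seg import *
im,d=save('side','side13'); c=cv2.convertScaleAbs(im[80:320,180:430,::-1],alpha=1.4)
cv2.imwrite('pics/c13.png',cv2.resize(c,(625,600),interpolation=2))
P=cloud('side',d)
m=mask(P,d,.33,.44,.22,.3,.01,.04);q=P[m][:,:2];c=q.mean(0);w,v=np.linalg.eigh(np.cov((q-c).T));a=v[:,-1]*np.sign(v[0,-1]);t=(q-c)@a
print(c,np.degrees(np.arctan2(a[1],a[0])),c+a*t.min(),c+a*t.max())
m=mask(P,d,.445,.52,.18,.28,.006,.04);q=P[m];print(q.mean(0),q.min(0),q.max(0))
E
```

```text
clock: 34.4
tool_pos: [0.5767, 0.1751, 0.015]
eef_rot: [-1.571, -0.0, -1.152]
force: [-0.7, -1.2, 0.0]
width: 0.0684
clock: 35.2
tool_pos: [0.5779, 0.1754, 0.1472]
eef_rot: [-1.567, -0.001, -1.152]
force: [0.1, -0.9, 0.1]
width: 0.0869
[0.3949865  0.24721901] -17.933313355405556 [0.35644853 0.25969119] [0.43951183 0.23280913]
[0.46739955 0.22993582 0.01044849] [0.44512527 0.19860636 0.00620234] [0.49005076 0.25142403 0.01531712]
```

View pics/c13.png

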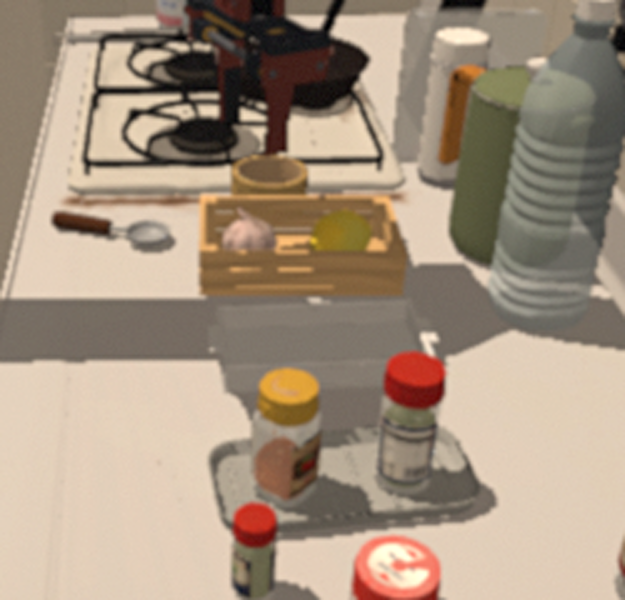

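```bash
python3 -m jog '[{"offset":[-0.36,0,-0.34],"twist":0,"hand":-1},{"offset":[-0.72,0,-0.68],"twist":0,"hand":-1},{"offset":[-0.72,0,-0.68],"twist":0,"hand":-1},{"offset":[-0.72,0,-0.68],"twist":0,"hand":-1},{"offset":[-0.72,0,-0.68],"twist":0,"hand":-1},{"offset":[-0.72,0,-0.68],"twist":0,"hand":-1},{"offset":[-0.72,0,-0.68],"twist":0,"hand":-1},{"offset":[-0.72,0,-0.68],"twist":0,"hand":-1},{"offset":[-0.36,0,-0.34],"twist":0,"hand":-1},{"offset":[0,0,0],"twist":-0.5,"hand":-1}]' && python3 -m jog '[{"offset":[0,0,0],"twist":-1,"hand":-1},{"offset":[0,0,0],"twist":-1,"hand":-1},{"offset":[0,0,0],"twist":-1,"hand":-1},{"offset":[0,0,0],"twist":-1,"hand":-1},{"offset":[0,0,0],"twist":-1,"hand":-1},{"offset":[0,0,0],"twist":-1,"hand":-1},{"offset":[0,0,0],"twist":-1,"hand":-1},{"offset":[0,0,0],"twist":-1,"hand":-1},{"offset":[0,0,0],"twist":-1,"hand":-1},{"offset":[0,0,0],"twist":-1,"hand":-1}]'; python3 -c "
from plant import robot;print(robot.state()['qpos'])"
```

```text
clock: 36.25
tool_pos: [0.3913, 0.2512, 0.144]
eef_rot: [-1.574, -0.0, -1.106]
force: [-0.5, -0.1, -0.5]
width: 0.0882
clock: 37.25
tool_pos: [0.3933, 0.251, 0.1442]
eef_rot: [-1.572, 0.001, -0.232]
force: [-0.0, 0.8, 0.3]
width: 0.088
[ 5.42576756e-01  3.13997472e-01  2.03001507e+00 -8.08985496e-05
  7.98973078e-01  7.74399344e-01]
```

```bash
python3 -m jog '[{"offset":[0,0,0],"twist":-1,"hand":-1},{"offset":[0,0,0],"twist":-1,"hand":-1},{"offset":[0,0,0],"twist":-1,"hand":-1},{"offset":[0,0,0],"twist":-1,"hand":-1},{"offset":[0,0,0],"twist":-1,"hand":-1},{"offset":[0,0,0],"twist":-1,"hand":-1},{"offset":[0,0,0],"twist":-1,"hand":-1},{"offset":[0,0,0],"twist":-1,"hand":-1},{"offset":[0,0,0],"twist":-1,"hand":-1},{"offset":[0,0,0],"twist":-1,"hand":-1}]' && python3 -m jog '[{"offset":[0,0,0],"twist":-1,"hand":-1},{"offset":[0,0,0],"twist":-1,"hand":-0.4},{"offset":[0,0,0],"twist":-1,"hand":-0.4},{"offset":[0,0,0],"twist":-1,"hand":-0.4},{"offset":[0,0,0],"twist":-1,"hand":-0.4},{"offset":[0,0,0],"twist":-1,"hand":-0.4},{"offset":[0,0,0],"twist":-0.8,"hand":-0.4},{"offset":[0,0,0],"twist":0,"hand":-0.4},{"offset":[0,0,0],"twist":0,"hand":-0.4}]'
```

```text
clock: 38.25
tool_pos: [0.3932, 0.251, 0.1442]
eef_rot: [-1.571, 0.001, 0.641]
force: [0.9, -0.6, -0.3]
width: 0.0881
clock: 39.15
tool_pos: [0.3935, 0.2511, 0.1445]
eef_rot: [-1.57, 0.001, 1.229]
force: [-0.1, -0.9, -0.5]
width: 0.0615
```

```bash
python3 -m jog '[{"offset":[0,0.5,0],"twist":-0.2,"hand":-0.4},{"offset":[0,0.9,0],"twist":0,"hand":-0.4},{"offset":[0,0.9,0],"twist":0,"hand":-0.4},{"offset":[0,0.9,0],"twist":0,"hand":-0.4},{"offset":[0,0.9,0],"twist":0,"hand":-0.4},{"offset":[0,0.7,0],"twist":0,"hand":-0.4},{"offset":[0,0.4,0],"twist":0,"hand":-0.4},{"offset":[0,0.2,0],"twist":0,"hand":-0.4},{"offset":[0,0.1,0],"twist":0,"hand":-0.4},{"offset":[0,0,0],"twist":0,"hand":-0.4}]'; python3 - <<'E'
from h import *
im,d=save('side','side14'); c=cv2.convertScaleAbs(im[80:240,150:330,::-1],alpha=1.4)
cv2.imwrite('pics/c14.png',cv2.resize(c,(675,600),interpolation=2))
print(robot.state()['tool_pos'],robot.state()['width'])
E
```

```text
clock: 40.15
tool_pos: [0.394, 0.2514, 0.0075]
eef_rot: [-1.571, -0.0, 1.248]
force: [-0.0, -0.7, 0.3]
width: 0.0614
[0.39411078 0.2514728  0.00781661] 0.0615271599850333
```

View pics/c14.png

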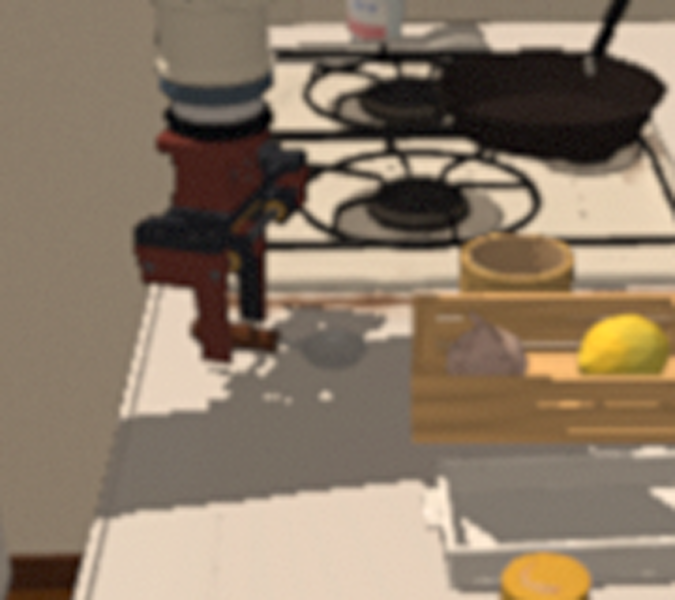

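```bash
python3 -m jog '[{"offset":[0,0.1,0],"twist":0,"hand":-0.4},{"offset":[0,0.05,0],"twist":0,"hand":-0.4},{"offset":[0,0,0],"twist":0,"hand":0.3},{"offset":[0,0,0],"twist":0,"hand":1},{"offset":[0,0,0],"twist":0,"hand":1},{"offset":[0,0,0],"twist":0,"hand":1},{"offset":[0,0,0],"twist":0,"hand":1},{"offset":[0,0,0],"twist":0,"hand":1},{"offset":[0,0,0],"twist":0,"hand":1}]' 20
```

```text
clock: 41.1
tool_pos: [0.3939, 0.2513, 0.0037]
eef_rot: [-1.571, -0.0, 1.248]
force: [0.7, -0.2, 0.0]
width: 0.0187
```

```bash
python3 -m jog '[{"offset":[0,-0.2,0],"twist":0,"hand":1},{"offset":[0,-0.5,0],"twist":0,"hand":1},{"offset":[0,-0.8,0],"twist":0,"hand":1},{"offset":[0,-0.9,0],"twist":0,"hand":1},{"offset":[0,-0.9,0],"twist":0,"hand":1},{"offset":[0,-0.4,0],"twist":0,"hand":1},{"offset":[0,0,0],"twist":0,"hand":1}]'; python3 - <<'E'
from h import *
im,d=save('side','side15'); c=cv2.convertScaleAbs(im[80:240,150:330,::-1],alpha=1.4)
cv2.imwrite('pics/c15.png',cv2.resize(c,(675,600),interpolation=2))
print(robot.state()['tool_pos'],robot.state()['width'])
E
```

```text
clock: 41.8
tool_pos: [0.3947, 0.2518, 0.0979]
eef_rot: [-1.573, -0.003, 1.248]
force: [0.3, -0.0, -0.1]
width: 0.0189
[0.3941369  0.2514739  0.09684091] 0.018634047103814062
```

View pics/c15.png

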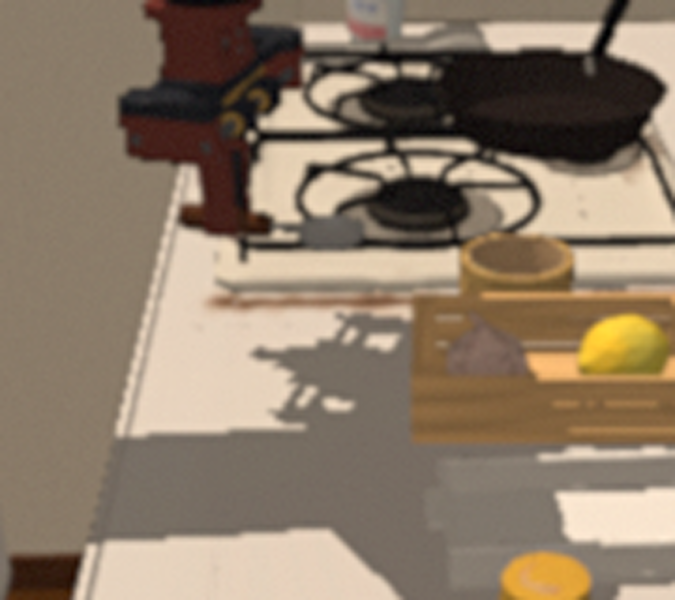

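Spoon held level. Carry to above the cutlery tray.

```bash
python3 -m jog '[{"offset":[-0.27,0,-0.43],"twist":0,"hand":1},{"offset":[-0.545,0,-0.86],"twist":0,"hand":1},{"offset":[-0.545,0,-0.86],"twist":0,"hand":1},{"offset":[-0.545,0,-0.86],"twist":0,"hand":1},{"offset":[-0.545,0,-0.86],"twist":0,"hand":1},{"offset":[-0.545,0,-0.86],"twist":0,"hand":1},{"offset":[-0.545,0,-0.86],"twist":0,"hand":1},{"offset":[-0.545,0,-0.86],"twist":0,"hand":1},{"offset":[-0.545,0,-0.86],"twist":0,"hand":1},{"offset":[-0.545,0,-0.86],"twist":0,"hand":1}]' && python3 -m jog '[{"offset":[-0.545,0,-0.86],"twist":0,"hand":1},{"offset":[-0.545,0,-0.86],"twist":0,"hand":1},{"offset":[-0.545,0,-0.86],"twist":0,"hand":1},{"offset":[-0.27,0,-0.43],"twist":0,"hand":1},{"offset":[0,0,0],"twist":-1,"hand":1},{"offset":[0,0,0],"twist":-1,"hand":1},{"offset":[0,0,0],"twist":-1,"hand":1},{"offset":[0,0,0],"twist":-0.9,"hand":1},{"offset":[0,0,0],"twist":0,"hand":1},{"offset":[0,0,0],"twist":0,"hand":1}]';python3 - <<'E'
from h import *
im,d=save('side','side16'); c=cv2.convertScaleAbs(im[80:280,200:400,::-1],alpha=1.4)
cv2.imwrite('pics/c16.png',cv2.resize(c,(600,600),interpolation=2))
E
```

```text
clock: 42.85
tool_pos: [0.5464, 0.0619, 0.0947]
eef_rot: [-1.569, 0.001, 1.248]
force: [0.0, 0.2, -0.7]
width: 0.0184
clock: 43.85
tool_pos: [0.6022, -0.0053, 0.0955]
eef_rot: [-1.569, -0.0, 1.586]
force: [-0.5, 0.5, -1.5]
width: 0.0189
```

View pics/c16.png

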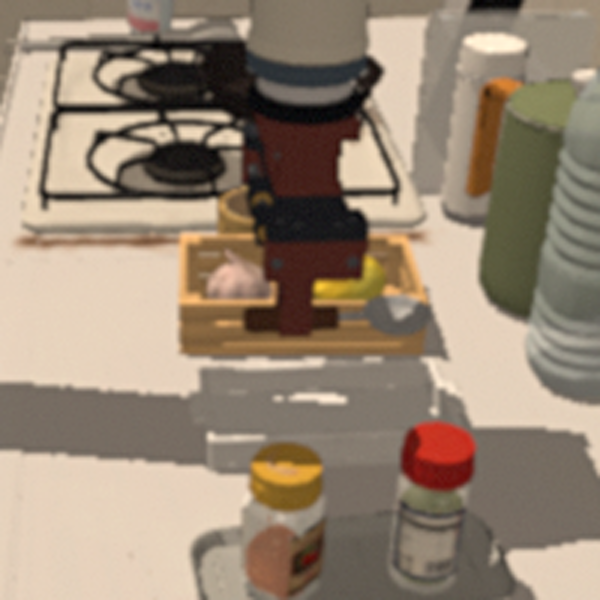

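```bash
python3 -m jog '[{"offset":[0,0.4,0],"twist":0,"hand":1},{"offset":[0,0.8,0],"twist":0,"hand":1},{"offset":[0,0.8,0],"twist":0,"hand":1},{"offset":[0,0.6,0],"twist":0,"hand":1},{"offset":[0,0.4,0],"twist":0,"hand":1},{"offset":[0,0.2,0],"twist":0,"hand":1},{"offset":[0,0.1,0],"twist":0,"hand":1},{"offset":[0,0,0],"twist":0,"hand":1},{"offset":[0,0,0],"twist":0,"hand":1}]'
```

```text
clock: 44.8
tool_pos: [0.6033, -0.0052, 0.0143]
eef_rot: [-1.572, 0.0, 1.589]
force: [0.3, 0.1, -0.3]
width: 0.0189
```

```bash
python3 -m jog '[{"offset":[0,0.1,0],"twist":0,"hand":1},{"offset":[0,0.1,0],"twist":0,"hand":1},{"offset":[0,0.05,0],"twist":0,"hand":1},{"offset":[0,0,0],"twist":0,"hand":1}]'
```

```text
clock: 45.2
tool_pos: [0.6028, -0.0052, 0.0077]
eef_rot: [-1.571, -0.0, 1.589]
force: [-1.5, -1.4, 2.5]
width: 0.0186
```

Contact (2.5 N up). Release with partial opening and retreat.

```bash
python3 -m jog '[{"offset":[0,0,0],"twist":0,"hand":0.4},{"offset":[0,0,0],"twist":0,"hand":0},{"offset":[0,0,0],"twist":0,"hand":0},{"offset":[0,0,0],"twist":0,"hand":0},{"offset":[0,0,0],"twist":0,"hand":0}]' && python3 -m jog '[{"offset":[0,-0.3,0],"twist":0,"hand":0},{"offset":[0,-0.7,0],"twist":0,"hand":0},{"offset":[0,-0.9,0],"twist":0,"hand":0},{"offset":[0,-0.9,0],"twist":0,"hand":0},{"offset":[0,-0.9,0],"twist":0,"hand":0},{"offset":[0,-0.9,0],"twist":0,"hand":0},{"offset":[0,-0.9,0],"twist":0,"hand":0},{"offset":[0,-0.5,0],"twist":0,"hand":0},{"offset":[0,0,0],"twist":0,"hand":0}]'
```

```text
clock: 45.7
tool_pos: [0.6027, -0.0052, 0.0074]
eef_rot: [-1.571, -0.0, 1.588]
force: [-0.2, -0.2, 0.8]
width: 0.0441
clock: 46.6
tool_pos: [0.6041, -0.0052, 0.1602]
eef_rot: [-1.575, 0.0, 1.589]
force: [-0.7, -0.4, 0.1]
width: 0.0443
```

```bash
python3 -m jog '[{"offset":[0,-0.3,0.4],"twist":0,"hand":0},{"offset":[0,-0.5,0.9],"twist":0,"hand":0},{"offset":[0,-0.5,0.9],"twist":0,"hand":0},{"offset":[0,-0.5,0.9],"twist":0,"hand":0},{"offset":[0,0,0.9],"twist":0,"hand":0},{"offset":[0,0,0.9],"twist":0,"hand":0},{"offset":[0,0,0.9],"twist":0,"hand":0},{"offset":[0,0,0.9],"twist":0,"hand":0},{"offset":[0,0,0.9],"twist":0,"hand":0},{"offset":[0,0,0],"twist":0,"hand":0}]'; python3 - <<'E'
from seg import *
im,d=save('side','sideF'); c=cv2.convertScaleAbs(im[100:340,180:430,::-1],alpha=1.4)
cv2.imwrite('pics/cFs.png',cv2.resize(c,(625,600),interpolation=2))
P=cloud('side',d)
for b in [(.62,.72,-.25,-.1,.105,.12),(.53,.62,-.25,-.1,.097,.12)]:
    q=P[mask(P,d,*b)];print('jar top',len(q),q.mean(0).round(3),q.max(0).round(3))
im,d=save('top','topF'); c=cv2.convertScaleAbs(im[110:310,120:420,::-1],alpha=1.5)
cv2.imwrite('pics/cFt.png',cv2.resize(c,(800,533),interpolation=2))
P=cloud('top',d)
for n,b in dict(tall=(.62,.72,-.25,-.1,.1,.12),short=(.53,.62,-.25,-.1,.094,.12),spoon=(.545,.72,-.045,.035,.011,.04),pot=(.58,.7,-.36,-.26,.045,.07),tape=(.56,.68,.24,.37,.04,.06)).items():
    m=mask(P,d,*b); print(n,m.sum(),rect(P,m) if m.sum()>3 else '')
    if m.sum()>3: print(np.percentile(P[m][:,2],[5,95]).round(3))
E
```

```text
clock: 47.6
tool_pos: [0.4087, -0.0085, 0.2013]
eef_rot: [-1.566, -0.0, 1.588]
force: [0.1, -1.1, 0.4]
width: 0.0439
jar top 328 [ 0.671 -0.183  0.111] [ 0.694 -0.156  0.115]
jar top 342 [ 0.576 -0.191  0.104] [ 0.598 -0.165  0.107]
tall 324 (324, array([ 0.6715, -0.1771]), [array([ 672.9, -177.6]), array([43.8, 44.3]), np.float64(78.5)])
[0.104 0.117]
short 315 (315, array([ 0.5766, -0.1844]), [array([ 577.5, -184.9]), array([43.4, 42.6]), np.float64(3.4)])
[0.099 0.11 ]
spoon 443 (443, array([ 0.6377, -0.005 ]), [array([633.1, -13.5]), array([150.5,  62.1]), np.float64(2.9)])
[0.012 0.027]
pot 444 (444, array([ 0.6384, -0.3122]), [array([ 638.7, -312.3]), array([53.6, 56.1]), np.float64(45.9)])
[0.048 0.055]
tape 447 (447, array([0.611 , 0.3145]), [array([620.3, 314.5]), array([100.9, 114.8]), np.float64(89.7)])
[0.04  0.052]
```

View pics/cFs.png

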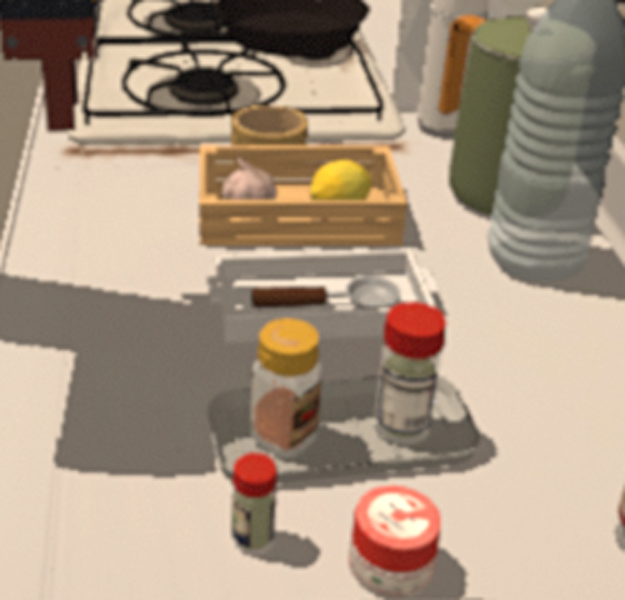

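View pics/cFt.png

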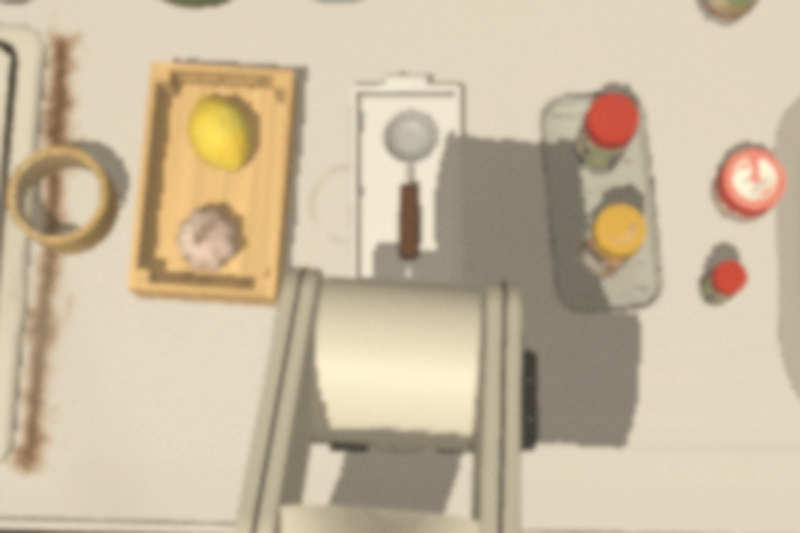

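```bash
python3 -m jog '[{"offset":[0,0,0],"twist":0,"hand":0},{"offset":[0,0,0],"twist":0,"hand":0},{"offset":[0,0,0],"twist":0,"hand":0}]'; python3 -c "
from plant import robot;print(robot.sign_off())"
```

```text
clock: 48.0
tool_pos: [0.4133, -0.0086, 0.2023]
eef_rot: [-1.571, -0.0, 1.589]
force: [0.4, -0.4, -0.6]
width: 0.0439
the job is handed in; nothing more can be done
None
```

I moved everything in the order asked: the red-capped tall jar and then the yellow-capped short jar into the drip tray, the lemon and garlic into the crate, and the spoon into the cutlery tray. I handed in at 48 s with the arm clear of everything.

- **Jars:** both stand upright inside the tray rim in the last pictures. Their tops are at 111 mm and 104 mm, about what their heights plus the 5 mm tray floor give.
- **Lemon, garlic and spoon:** the lemon and garlic rest on the crate floor. The spoon lies flat inside the cutlery tray, with its bowl pointing away from the robot.
- **Left alone:** the tape, the lidded pot and the small look-alike jar are where they were in the first picture.
- **One correction:** my first grip on the short jar caught its body across the corners, with the fingers at 50 mm instead of 44. I opened and gripped it again by the cap before lifting.
- **One disagreement:** the two cameras differ by about 4–6 mm in y, so I used values between them where it mattered. Each thing still had room to spare where I set it down.

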